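# Slide a filled tin under the bay's height bar, or send it back

### The arm

A 6-joint arm with a two-finger parallel gripper is mounted at the origin on the work surface; the furniture and walls round the work are solid. World frame = base frame: x ahead of the robot, y to its left, z up, the work surface at z = 0. Lengths are in m, angles in rad, forces in N, time in s.
With the tool pointing down it reaches from about 0.35 to 0.975 m from the base axis. Payload 4.9 kg.
Tool frame: the origin (TCP) lies midway between the tips of the shut fingers; the grasp point (between the pads) lies behind it (manip.grasp_offset is the y of the grasp point in the tool frame, in m); y points along the fingers, z is the direction in which the jaws open and shut, and the axes are right-handed (so a half turn about y gives the same grasp; the last joint's range is limited). The gripper opens to 85 mm and grips with 20 to 120 N. Pads are 22 mm wide; open, the fingers measure 114 mm over their backs; the gripper's body (76 mm by 85 mm) begins 54 mm behind the grasp point. The pads swing forward as they close: fully open they stand 13 mm farther back than shut.
Start: joints at [-1.354, 0.053, 1.613, -0, 1.476, -0.119], TCP at [0.206, -0.59, 0.231] pointing down, gripper open.
Joint ranges: [-3.01, 3.01], [-1.01, 2.22], [0.06, 2.58], [-1.02, 4.17], [0.09, 2.62], [-3.14, 3.14]. Speed limits (rad/s): [2.57, 2.57, 3.14, 3.14, 3.14, 3.14].

### API

Orientations are given as a unit quaternion [w, x, y, z].
In Python, from plant import manip gives the robot as it stands. The module is installed in compiled form; this text tells all that it offers.
- The arm moves only by the shell command python3 -m jog 'ROWS'. ROWS is a JSON object of lists of equal length, an entry for each row: "offset": the shift along the world's x, y, z in units of 50 mm (1.0 is 50 mm), a list of three; "angular": the turn, a rotation vector about the world's x, y, z in units of 6 degrees (1.0 is 6 degrees), a list of three; "jaw": the finger opening in mm, from 0 to 85.4. In form: {"offset": [[tx, ty, tz], ...], "angular": [[ax, ay, az], ...], "jaw": [jaw, ...]}. A call has 1 to 12 rows; each row shifts and turns the commanded pose from where the row before left it; what a row does not reach is not made up. A row lasts 1/10 s, in which the tool goes at most 50 mm and 8.59 degrees, less where a joint would pass 70% of its speed; a pose out of reach is approached as far as the arm can. A call is refused whole if a number of a shift passes 1 or a number of a turn 1, either way. A call with a gripper value outside its range is refused whole. The fingers move at their own pace and stop on an object; the grip force is fixed at half the most. Time passes only in rows, so rows that do not move let the fingers close. It gives the time, the measured TCP pose, the force and the opening at its end, in the units of the state.
- manip.state(): the state, without advancing time (a new reading comes with each control period).
- manip.grab_frame(name): name is "side" or "top" or "wrist"; returns the picture (400x640x3 uint8, blue, green, red); there is no depth.
- manip.camera_model(name): a dict with "fx", "fy", "cx", "cy" (pixels), "rvec" (rotation vector, rad) and "tvec" (3), from world to camera coordinates, as OpenCV has them; the wrist camera has in their place "mount" (4x4, takes a point from camera to tool coordinates, whose origin is the TCP and whose axes are the tool frame's). Camera axes: x right, y down, z forward; pixel columns grow to the right and rows downward; lengths in m; the calibration is good to about 2 mm. A picture is of the moment at which its call begins: read the wrist's pose just before it. camera_model takes no time and is no camera call.
- manip.job_done(): hands the job in, once; it reports no verdict.
The state is a dict: "time": time; "joint_pos": joint angles; "joint_vel": joint speeds; "joint_efforts": joint torques, N m; "tool_pos": TCP position; "tool_rot": TCP orientation; "contact_force": force on the tool from outside, world axes, zero at the start; "ft_torque": the same for the moment, N m; "gripper_width": opening from 0.0 (shut) to 1.0 (fully open).
Only numpy, scipy, OpenCV 4.12 (cv2) and the standard library are available. Lean on these libraries where they do the work, as an engineer would, in place of code of your own. Each camera call takes 0.05 s, during which the arm holds its last target.

### The job

Take the long steel tin off the cutting board and slide it, lying flat on the rack's wooden base, endways under the steel bar. If its lid clears the bar, keep pushing gently until the tin meets the divider inside and leave it there; if the lid catches on the bar, do not force it: lay the tin flat on the cutting board again for repacking. Leave the two mills standing where they are.

Things in the scene. Friction and masses are not known exactly. Their poses are not given: they have to be found in the camera images.
- tin_center (a point): Long low steel tin, 160 (x) x 52 (y) x 36 mm, 0.2 to 0.37 kg, both ends alike. Point at its middle, 18 mm above the underside. Its lid (tin_lid: the top 14 mm, flush with the sides) may rest on overfull contents, stuck up to 7 mm too high (tin then 36 to 43 mm high): not measured, and it can be neither pressed down nor pulled up. Starts on the board.
- rack: Fixed wooden rack. Origin on the worktop under the middle of the steel bar; +x points into the bay, y across, z up. Base board 96 mm wide, 8 mm thick (the tin slides on its top), from x = -135 to +100 mm. Two side walls, 39.5 mm high above the base, form the bay from x = -4 mm inward; outside they are 79 mm apart.
- lane (a point): Point on top of the rack's base, mid-lane under the bar; axes as the rack. Lane 55 mm wide; its flared wooden lead-ins begin at x = -24 mm, 69 mm apart inside, 88 mm outside. An aluminium divider (its two black knobs reach 57 mm above the worktop) is clamped across the lane where it was last set: front face at any x from 47 to 69 mm, not measured. It stays put.
- bar: Rigid flat steel bar across the mouth of the bay, on the side walls: 10 mm wide along x, 82 mm long, 8 mm thick. Its underside is 39.5 mm above the rack's base (47.5 mm above the worktop), so a lid over 3.5 mm too high catches; its top is 55.5 mm above the worktop. Same origin and axes as the rack. The tin alone takes 1 to 3 N to slide on the base.
- board: Fixed wooden cutting board, 220 mm along its x, 340 mm along its y, 22 mm thick; origin at the centre of its underside, on the worktop.
- pepper_mill: Small turned wooden-looking mill, 29 mm thick, 97 mm high, standing loose; origin at the centre of its underside.
- salt_mill: Small turned grey mill, 29 mm thick, 97 mm high, standing loose; origin at the centre of its underside.

How it is judged:
By the outcome, as a careful person would: the job done as asked, in the order asked, and still so for the second after the job is handed in, with the robot touching nothing.
It also fails if it takes over 59 s, if anything falls off the work surface, if the arm or the gripper's body presses on something with over 40 N, if the wrist force passes 120 N, or if a joint passes its speed limit or range.

## Working session

There is one attempt and no reset: what is moved stays moved. The work goes in short steps, Python scripts to look and compute and a shell command to move; the robot and the scene stay as the last step left them, time stands still between calls to the robot, and variables do not carry over. Pictures are saved under pics/ and viewed, and the job is handed in when it is done.

```bash
mkdir -p pics; ls; python3 - <<'E'
from plant import manip
import cv2
s=manip.state();print({k:(v if not hasattr(v,'tolist') else v.tolist()) for k,v in s.items()}, manip.grasp_offset)
for n in("top","side","wrist"):
    cv2.imwrite(f"pics/{n}0.png",manip.grab_frame(n)); print(manip.camera_model(n))
E
```

```text
pics
{'time': 0.0, 'joint_pos': [-1.3539824022566294, 0.05336902488070517, 1.6143048523429866, -3.0727488577494013e-06, 1.4759856056640337, -0.11900063507793612], 'joint_vel': [0.0012883612416546082, 0.001838382063806551, -0.0018229695719469675, -0.002174102961687256, 0.0009899730548379546, 0.0012156688908187853], 'joint_efforts': [0.00021352476778702112, -39.36825156211853, -37.017645835876465, 5.151237814970955e-05, 0.007199545798357576, 1.0292139620560192e-05], 'tool_pos': [0.20582549244263376, -0.5894754893765889, 0.23004898810545057], 'tool_rot': [0.11813451585292184, -0.11820812309968483, 0.6978919160982734, -0.6964323005448024], 'contact_force': [-0.32658051631245466, 0.035340998555498736, 0.023923312117062542], 'ft_torque': [-0.032290275385993876, 0.028033664670104392, 0.028820197723757365], 'gripper_width': 0.9999721615343743} -0.0187
{'fx': 400.90710450826646, 'fy': 400.90710450826646, 'cx': 321.64903182110635, 'cy': 192.88980941362166, 'rvec': array([ 2.19819548, -2.19024651,  0.08100721]), 'tvec': array([-0.03394258,  0.51097232,  1.06467766])}
{'fx': 362.71212683226196, 'fy': 362.71212683226196, 'cx': 315.0067793747738, 'cy': 202.77212586695128, 'rvec': array([ 2.379135  ,  0.36728021, -0.15475773]), 'tvec': array([-0.44573807, -0.1030788 ,  1.06041886])}
{'fx': 330.4331729318736, 'fy': 330.4331729318736, 'cx': 317.4297666794282, 'cy': 207.39940147342165, 'mount': array([[-1.01666973e-03,  9.54321091e-01,  2.98781226e-01,
        -7.57647123e-02],
       [-2.43830610e-04, -2.98781608e-01,  9.54321482e-01,
        -1.43427118e-01],
       [ 9.99999453e-01,  8.97377755e-04,  5.36454910e-04,
         2.64530120e-04],
       [ 0.00000000e+00,  0.00000000e+00,  0.00000000e+00,
         1.00000000e+00]])}
```

View pics/top0.png

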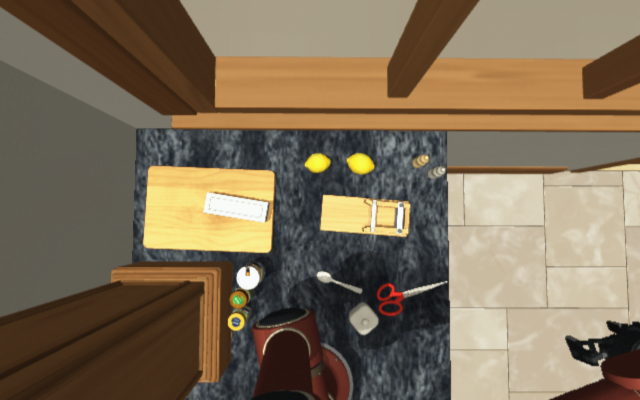

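View pics/side0.png

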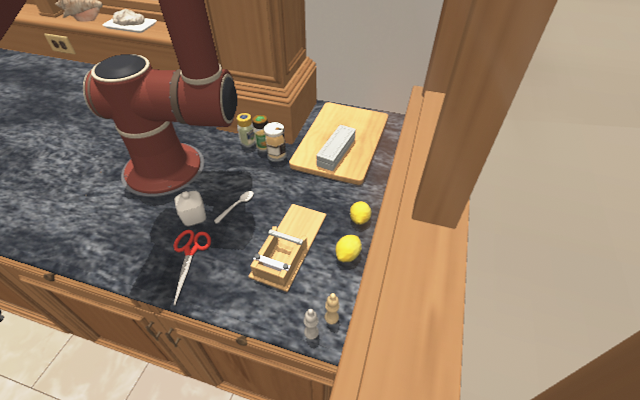

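View pics/wrist0.png

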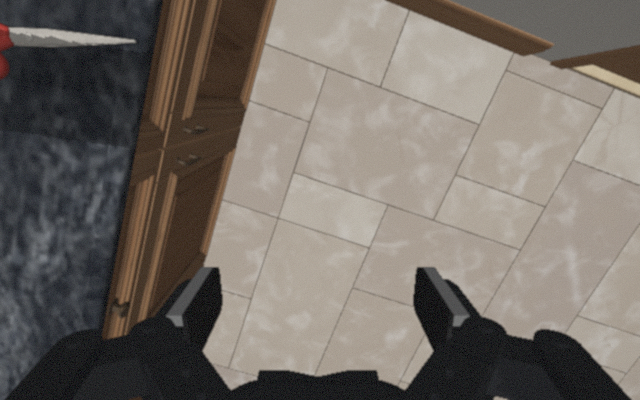

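The top view shows the tin at about (237,207) on the board. The rack is at (365,215), with the bar at column 373 and the knobs at column 402. The mills are at (421,160) and (437,172). Next I'll zoom in and measure.

```bash
cat > h.py <<'E'
import cv2,numpy as np
from plant import manip
def cam(n):
    c=manip.camera_model(n);K=np.array([[c['fx'],0,c['cx']],[0,c['fy'],c['cy']],[0,0,1]])
    if 'mount' in c:
        from scipy.spatial.transform import Rotation as R
        s=manip.state();q=s['tool_rot'];Rt=R.from_quat([q[1],q[2],q[3],q[0]]).as_matrix()
        m=np.array(c['mount']);Rc=Rt@m[:3,:3];C=Rt@m[:3,3]+np.array(s['tool_pos'])
        return K,Rc,C
    Rm=cv2.Rodrigues(np.array(c['rvec']))[0]
    return K,Rm.T,-Rm.T@np.array(c['tvec'])
def ray(c,uv,z):
    K,Rc,C=c
    d=Rc@np.linalg.inv(K)@np.array([uv[0],uv[1],1.]);t=(z-C[2])/d[2];return C+t*d
def proj(c,P):
    K,Rc,C=c;p=K@(Rc.T@(np.array(P)-C));return p[:2]/p[2]
E
python3 - <<'E'
import cv2
a=cv2.imread('pics/top0.png')
cv2.imwrite('pics/topA.png',cv2.resize(a[150:260,135:285],None,fx=5,fy=5,interpolation=cv2.INTER_CUBIC))
cv2.imwrite('pics/topB.png',cv2.resize(a[145:250,310:460],None,fx=5,fy=5,interpolation=cv2.INTER_CUBIC))
a=cv2.imread('pics/side0.png')
cv2.imwrite('pics/sideB.png',cv2.resize(a[195:345,235:395],None,fx=4,fy=4,interpolation=cv2.INTER_CUBIC))
E
```

```text
(no output)
```

View pics/topA.png

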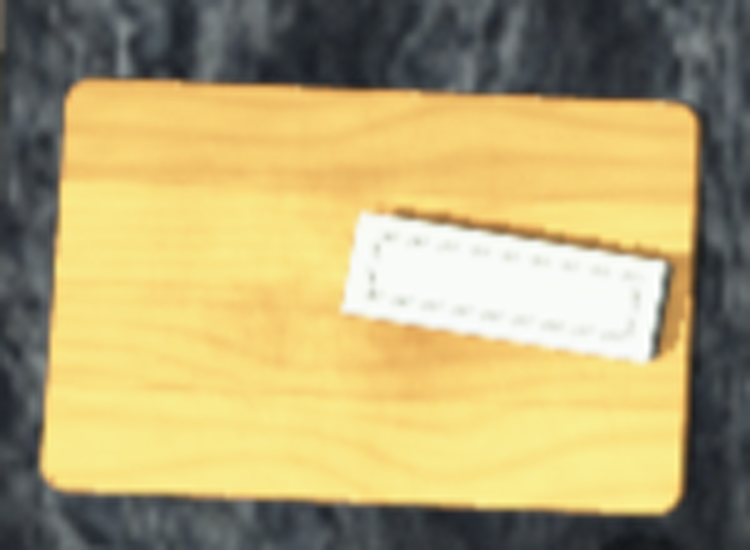

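View pics/topB.png

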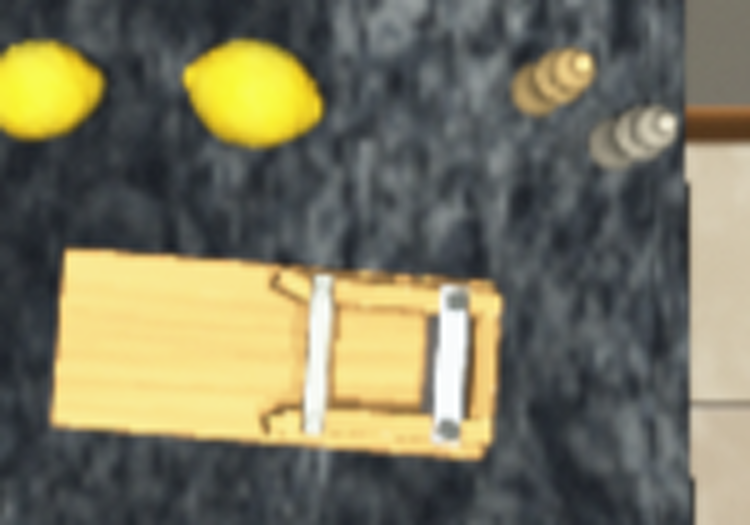

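View pics/sideB.png

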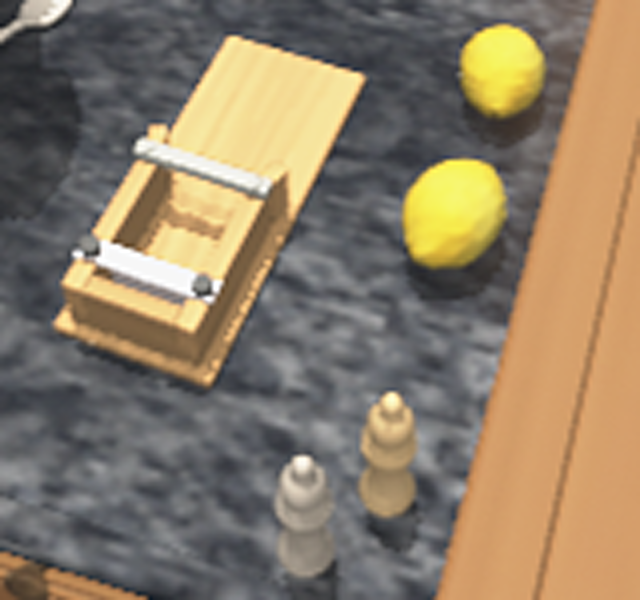

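```bash
python3 - <<'E'
from h import *
c=cam('top')
A=lambda p:((p[0]+.5)/5-.5+135,(p[1]+.5)/5-.5+150)
B=lambda p:((p[0]+.5)/5-.5+310,(p[1]+.5)/5-.5+145)
print('cam',c[2])
P=np.array([ray(c,A(p),.060) for p in[(362,212),(668,262),(650,360),(343,312)]]);print(P.round(4),P.mean(0))
print('len',np.linalg.norm(P[0]-P[1]),np.linalg.norm(P[2]-P[1]))
e=(P[1]+P[2]-P[0]-P[3])/2;print('tin axis deg',np.degrees(np.arctan2(e[1],e[0])))
Q=np.array([ray(c,A(p),.022) for p in[(66,80),(698,103),(683,515),(40,490)]]);print('board',Q.round(4),Q.mean(0))
R=np.array([ray(c,B(p),.008) for p in[(66,248),(500,283),(487,460),(52,427)]]);print('rack',R.round(4))
e=(R[1]+R[2]-R[0]-R[3])/2;a=np.arctan2(e[1],e[0]);print('len',np.linalg.norm(e),'ang',np.degrees(a), 'width',np.linalg.norm(R[0]-R[3]))
back=(R[0]+R[3])/2;u=np.array([np.cos(a),np.sin(a)])
print('origin from base',back[:2]+u*.135,  ((R[1]+R[2])/2)[:2]-u*.1)
bb=np.array([ray(c,B(p),.0555) for p in[(316,276),(331,276),(322,433),(304,433)]]);print('bar',bb.mean(0),np.linalg.norm(bb[0]-bb[3]))
o=bb.mean(0)[:2]
for p in [(455,300),(447,430)]:
  k=ray(c,B(p),.057);print('knob',k, (k[:2]-o)@u)
for p in [(437,360),(468,360),(425,360)]:
  for z in(.008,.0475):k=ray(c,B(p),z);print('div',p,z,(k[:2]-o)@u)
for p in [(535,98),(610,150)]: print('mill',ray(c,B(p),.0))
E
```

```text
cam [ 0.44260393 -0.02094411  1.09519242]
[[0.5095 0.2642 0.06  ]
 [0.4842 0.1062 0.06  ]
 [0.4338 0.1148 0.06  ]
 [0.4579 0.2728 0.06  ]] [0.47132569 0.18951076 0.06      ]
len 0.15998794266851243 0.051207354686392766
tin axis deg -98.87690783017324
board [[0.5822 0.4344 0.022 ]
 [0.5714 0.0958 0.022 ]
 [0.3514 0.1013 0.022 ]
 [0.3637 0.4415 0.022 ]] [0.46718851 0.26824914 0.022     ]
rack [[ 0.5081 -0.0353  0.008 ]
 [ 0.4899 -0.2715  0.008 ]
 [ 0.3941 -0.2634  0.008 ]
 [ 0.4112 -0.0281  0.008 ]]
len 0.23644253271742838 ang -94.2725104300092 width 0.09718739037161916
origin from base [ 0.4495536 -0.1663098] [ 0.44944613 -0.16774832]
bar [ 0.45049457 -0.16569313  0.0555    ] 0.08157922204649116
knob [ 0.47886837 -0.23670252  0.057     ] 0.06869819947726342
knob [ 0.41163515 -0.23193915  0.057     ] 0.06895696198586682
div (437, 360) 0.008 0.07109583456128028
div (437, 360) 0.0475 0.06328970738114487
div (468, 360) 0.008 0.0879001058929654
div (468, 360) 0.0475 0.07948344399214431
div (425, 360) 0.008 0.06459242653944929
div (425, 360) 0.0475 0.05702258192829542
mill [ 0.5924192  -0.29377743  0.        ]
mill [ 0.56378912 -0.33484545  0.        ]
```

```bash
cat >> h.py <<'E'
from scipy.spatial.transform import Rotation as Rn
def toolR():
    q=manip.state()['tool_rot'];return Rn.from_quat([q[1],q[2],q[3],q[0]])
def rotneed(axdeg):
    """rotation vector (deg) world, so tool y is down and tool z along yaw axdeg"""
    z=np.array([np.cos(np.radians(axdeg)),np.sin(np.radians(axdeg)),0]);y=np.array([0,0,-1.]);x=np.cross(y,z)
    return np.degrees((Rn.from_matrix(np.c_[x,y,z])*toolR().inv()).as_rotvec())
def rep(s=None):
    s=manip.state();m=toolR().as_matrix();print('t',round(s['time'],2),'p',np.round(s['tool_pos'],4),'jawyaw',np.degrees(np.arctan2(m[1,2],m[0,2])).round(2),'down',m[:,1].round(3),'F',np.round(s['contact_force'],2),'T',np.round(s['ft_torque'],2),'w',round(s['gripper_width'],3),'q',np.round(s['joint_pos'],2))
E
python3 - <<'E'
from h import *
rep();print(rotneed(-8.9)/6,rotneed(171.1)/6)
c=cam('top')
for uv in[(228,263),(112,268)]:
  for z in (0,.1,.5,1):print(uv,z,ray(c,uv,z).round(3))
E
```

```text
t 0.15 p [ 0.2059 -0.5896  0.2303] jawyaw -70.76 down [-0.     0.002 -1.   ] F [ 0.06 -0.17  1.13] T [-0.01  0.01  0.  ] w 0.999 q [-1.35  0.05  1.61  0.    1.48 -0.12]
[-0.01207393 -0.01106538 10.30992486] [-1.26626725e-02  1.38168052e-02 -1.96900676e+01]
(228, 263) 0 [0.321 0.22  0.   ]
(228, 263) 0.1 [0.332 0.198 0.1  ]
(228, 263) 0.5 [0.377 0.11  0.5  ]
(228, 263) 1 [0.432 0.    1.   ]
(112, 268) 0 [0.307 0.531 0.   ]
(112, 268) 0.1 [0.32  0.481 0.1  ]
(112, 268) 0.5 [0.369 0.279 0.5  ]
(112, 268) 1 [0.431 0.027 1.   ]
```

```bash
python3 -m jog '{"offset":[[0.5,0.75,0],[0.5,0.75,0],[0.5,0.75,0],[0.5,0.75,0],[0.5,0.75,0],[0.5,0.75,0],[0.5,0.75,0],[0.5,0.75,0]],"angular":[[0,0,0.6],[0,0,0.6],[0,0,0.6],[0,0,0.6],[0,0,0.6],[0,0,0.6],[0,0,0.6],[0,0,0.6]],"jaw":[85,85,85,85,85,85,85,85]}'
python3 -c "from h import *;rep()"
```

```text
time: 0.95
tool_pos: [0.4065, -0.2883, 0.2311]
tool_rot: [-0.289, 0.289, -0.646, 0.646]
contact_force: [-0.2, -1.5, -0.2]
gripper_width: 0.996
t 0.95 p [ 0.4065 -0.2883  0.2311] jawyaw -41.83 down [ 0. -0. -1.] F [-0.25 -1.55 -0.25] T [-0.08 -0.05  0.03] w 0.996 q [-0.77 -0.26  1.9   0.    1.5  -0.04]
```

```bash
python3 -m jog '{"offset":[[0.12,0.85,0],[0.12,0.85,0],[0.12,0.85,0],[0.12,0.85,0],[0.12,0.85,0],[0.12,0.85,0],[0.12,0.85,0],[0.12,0.85,0],[0.12,0.85,0],[0.12,0.85,0],[0.12,0.85,0],[0.1,0.92,0]],"angular":[[0,0,0.46],[0,0,0.46],[0,0,0.46],[0,0,0.46],[0,0,0.46],[0,0,0.46],[0,0,0.46],[0,0,0.46],[0,0,0.46],[0,0,0.46],[0,0,0.45],[0,0,0.45]],"jaw":[85,85,85,85,85,85,85,85,85,85,85,85]}'
python3 -m jog '{"offset":[[0,0,0],[0,0,0]],"angular":[[0,0,0],[0,0,0]],"jaw":[85,85]}'
python3 -c "
from h import *
rep();c=cam('wrist');np.save('w1.npy',np.array([0]));im=manip.grab_frame('wrist');cv2.imwrite('pics/w1.png',im);print(rotneed(-8.9)/6)
import pickle;pickle.dump(c,open('w1.pkl','wb'))"
```

```text
time: 2.15
tool_pos: [0.4767, 0.2251, 0.2311]
tool_rot: [-0.46, 0.46, -0.537, 0.537]
contact_force: [1.2, -0.7, 0.7]
gripper_width: 0.996
time: 2.35
tool_pos: [0.4765, 0.2242, 0.2307]
tool_rot: [0.459, -0.46, 0.537, -0.537]
contact_force: [-0.0, -0.4, -0.6]
gripper_width: 0.994
t 2.35 p [0.4765 0.2242 0.2307] jawyaw -8.84 down [-0.001 -0.001 -1.   ] F [-0.02 -0.38 -0.61] T [-0.05 -0.01 -0.  ] w 0.994 q [ 0.3  -0.18  1.84 -0.    1.49  0.45]
[ 0.00677454 -0.00794653  0.00599871]
```

View pics/w1.png

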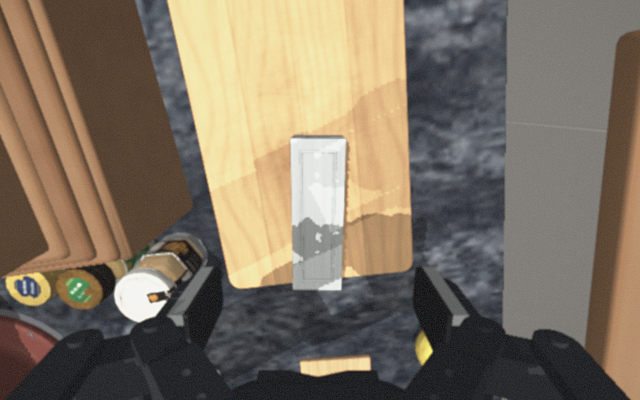

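The wrist view shows the tin at about (318,213), nearly parallel to the fingers' plane. Its rear end is at row 138 and its front end at row 290. I'll enlarge it and compute the pose.

```bash
python3 - <<'E'
import cv2
a=cv2.imread('pics/w1.png')
cv2.imwrite('pics/w1z.png',cv2.resize(a[125:305,250:390],None,fx=3.3,fy=3.3,interpolation=cv2.INTER_CUBIC))
E
```

```text
(no output)
```

View pics/w1z.png

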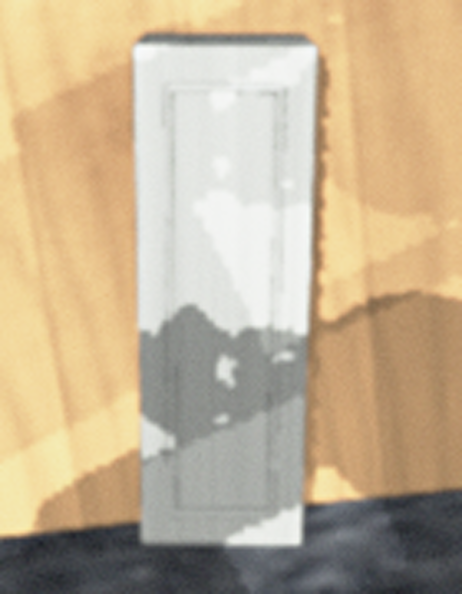

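```bash
python3 - <<'E'
from h import *
import pickle
c=pickle.load(open('w1.pkl','rb'))
f=lambda p:((p[0]+.5)/3.3-.5+250,(p[1]+.5)/3.3-.5+125)
for z in (.058,.062,.065):
  P=np.array([ray(c,f(p),z) for p in[(135,44),(317,45),(303,544),(142,544)]])
  e=(P[2]+P[3]-P[0]-P[1])/2
  print(z,P.mean(0).round(4),'len',np.linalg.norm(e).round(4),'w',np.linalg.norm(P[0]-P[1]).round(4),np.linalg.norm(P[2]-P[3]).round(4),'ang',np.degrees(np.arctan2(e[1],e[0])).round(2))
E
```

```text
0.058 [0.4707 0.1886 0.058 ] len 0.1619 w 0.0519 0.0531 ang -99.16
0.062 [0.4709 0.19   0.062 ] len 0.1599 w 0.0512 0.0524 ang -99.16
0.065 [0.4711 0.1911 0.065 ] len 0.1583 w 0.0507 0.0519 ang -99.16
```

```bash
python3 -m jog '{"offset":[[0,0,-0.5],[0,0,-0.8],[0,0,-0.8],[0,0,-0.7],[0,0,-0.5],[0,0,-0.4],[0,0,-0.3],[0,0,-0.15],[0,0,0],[0,0,0]],"angular":[[0,0,0],[0,0,0],[0,0,0],[0,0,0],[0,0,0],[0,0,0],[0,0,0],[0,0,0],[0,0,0],[0,0,0]],"jaw":[85,85,85,85,85,85,85,85,85,85]}'
python3 -m jog '{"offset":[[0,0,0],[0,0,0],[0,0,0],[0,0,0],[0,0,0],[0,0,0],[0,0,0],[0,0,0],[0,0,0],[0,0,0]],"angular":[[0,0,0],[0,0,0],[0,0,0],[0,0,0],[0,0,0],[0,0,0],[0,0,0],[0,0,0],[0,0,0],[0,0,0]],"jaw":[70,60,50,40,40,40,40,40,40,40]}'
python3 -c "from h import *;rep()"
```

```text
time: 3.4
tool_pos: [0.4778, 0.2234, 0.0248]
tool_rot: [-0.46, 0.459, -0.537, 0.538]
contact_force: [-0.4, 0.4, 0.1]
gripper_width: 0.994
time: 4.4
tool_pos: [0.4777, 0.2238, 0.0249]
tool_rot: [-0.46, 0.459, -0.537, 0.538]
contact_force: [-0.9, 0.7, 5.9]
gripper_width: 0.599
t 4.4 p [0.4777 0.2238 0.0249] jawyaw -8.96 down [ 0.001  0.001 -1.   ] F [-0.9   0.74  5.9 ] T [ 0.01  0.29 -0.1 ] w 0.599 q [0.3  0.05 1.99 0.   1.1  0.45]
```

```bash
python3 -m jog '{"offset":[[0,0,0.2],[0,0,0.4],[0,0,0.5],[0,0,0.5],[0,0,0.4],[0,-0.3,0],[-0.06,-0.6,0],[-0.06,-0.7,0],[-0.06,-0.7,0],[-0.06,-0.7,0],[-0.06,-0.7,0],[-0.02,-0.5,0]],"angular":[[0,0,0],[0,0,0],[0,0,0],[0,0,0],[0,0,0],[0,0,0.1],[0,0,0.1],[0,0,0.1],[0,0,0.12],[0,0,0.12],[0,0,0.12],[0,0,0.12]],"jaw":[40,40,40,40,40,40,40,40,40,40,40,40]}'
python3 -m jog '{"offset":[[0,-0.3,0],[0,-0.12,0],[0,0,0],[0,0,0]],"angular":[[0,0,0],[0,0,0],[0,0,0],[0,0,0]],"jaw":[40,40,40,40]}'
python3 -c "
from h import *
rep();c=cam('wrist');im=manip.grab_frame('wrist');cv2.imwrite('pics/w2.png',im);print(rotneed(-4.27)/6)
import pickle;pickle.dump(c,open('w2.pkl','wb'))
a=manip.grab_frame('top');cv2.imwrite('pics/t2.png',cv2.resize(a[145:250,300:450],None,fx=5,fy=5,interpolation=cv2.INTER_CUBIC))
a=manip.grab_frame('side');cv2.imwrite('pics/s2.png',a)"
```

```text
time: 5.6
tool_pos: [0.4597, 0.0118, 0.1231]
tool_rot: [0.48, -0.481, 0.519, -0.518]
contact_force: [1.0, 1.2, -2.1]
gripper_width: 0.602
time: 6.0
tool_pos: [0.4606, -0.0069, 0.1235]
tool_rot: [0.481, -0.481, 0.519, -0.518]
contact_force: [-0.8, 0.4, -3.0]
gripper_width: 0.602
t 6.0 p [ 0.4606 -0.0069  0.1235] jawyaw -4.26 down [-0.001  0.001 -1.   ] F [-0.79  0.35 -2.98] T [ 0.07 -0.04  0.03] w 0.602 q [-0.18 -0.26  2.09  0.    1.32 -0.1 ]
[-0.00455729 -0.00511027 -0.00609107]
```

View pics/w2.png

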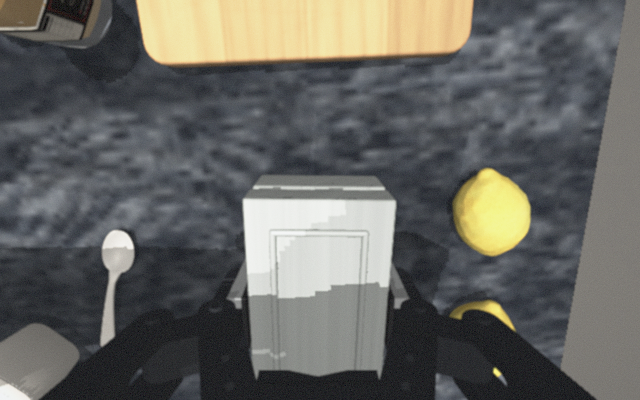

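View pics/t2.png

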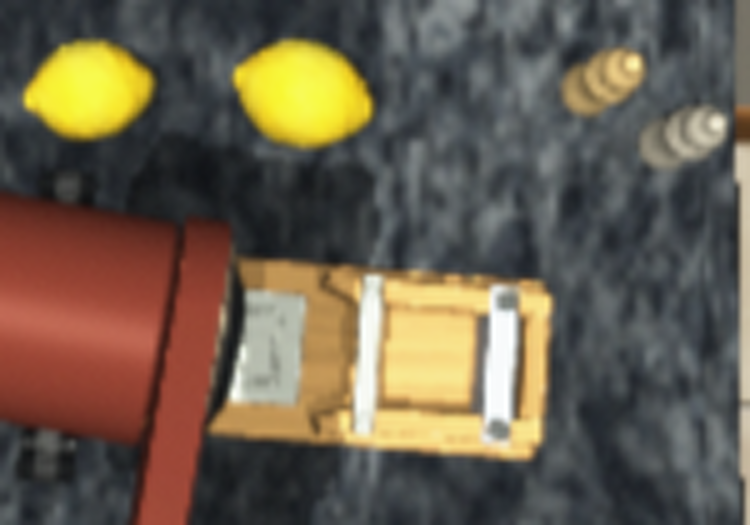

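View pics/s2.png

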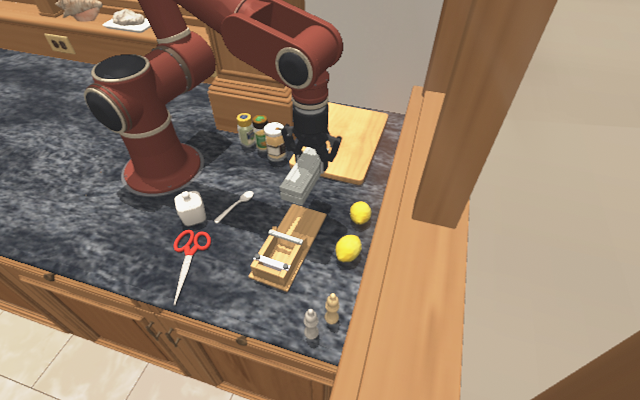

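```bash
python3 - <<'E'
from h import *
c=cam('top')
B=lambda p:((p[0]+.5)/5-.5+300,(p[1]+.5)/5-.5+145)
o=np.array([.450,-.1665]);a=np.radians(-94.27);u=np.array([np.cos(a),np.sin(a)]);v=np.array([-u[1],u[0]])
for n,p,z in[('front',(306,294),.159),('front',(297,406),.159),('bar',(372,276),.0555),('bar',(363,433),.0555),('base',(552,283),.008),('base',(536,460),.008),('knob',(507,300),.057),('knob',(498,430),.057),('flare',(327,278),.0475),('flare',(317,428),.0475)]:
  P=ray(c,B(p),z);d=P[:2]-o;print(n,P.round(4),'rack x,y',(d@u).round(4),(d@v).round(4))
s=manip.state();d=np.array(s['tool_pos'])[:2]-o;print('tcp',d@u,d@v)
import pickle
c=pickle.load(open('w2.pkl','rb'))
for p in[(244,199),(396,199)]:
  P=ray(c,p,.159);d=P[:2]-o;print('rear',P.round(4),(d@u).round(4),(d@v).round(4))
E
```

```text
front [ 0.4778 -0.1223  0.159 ] rack x,y -0.0462 0.0244
front [ 0.4255 -0.1179  0.159 ] rack x,y -0.0466 -0.028
bar [ 0.4911 -0.1678  0.0555] rack x,y -0.0017 0.0411
bar [ 0.4098 -0.1628  0.0555] rack x,y -0.0007 -0.0403
base [ 0.4899 -0.2726  0.008 ] rack x,y 0.1028 0.0477
base [ 0.3941 -0.2629  0.008 ] rack x,y 0.1003 -0.0486
knob [ 0.4789 -0.2377  0.057 ] rack x,y 0.0689 0.0341
knob [ 0.4116 -0.2325  0.057 ] rack x,y 0.0686 -0.0333
flare [ 0.4904 -0.1454  0.0475] rack x,y -0.0241 0.0387
flare [ 0.4121 -0.1399  0.0475] rack x,y -0.0237 -0.0398
tcp -0.16008095538372208 -0.0010682078491718217
rear [0.4387 0.0399 0.159 ] -0.2049 -0.0267
rear [0.4902 0.0361 0.159 ] -0.205 0.025
```

```bash
python3 -m jog '{"offset":[[0,-0.3,-0.2],[0,0,-0.4],[0,0,-0.5],[0,0,-0.5],[0,0,-0.3],[0,0,-0.14],[0,0,0],[0,0,0],[0,0,0]],"angular":[[0,0,0],[0,0,0],[0,0,0],[0,0,0],[0,0,0],[0,0,0],[0,0,0],[0,0,0],[0,0,0]],"jaw":[40,40,40,40,40,40,40,40,40]}'
python3 -c "from h import *;rep()"
```

```text
time: 7.05
tool_pos: [0.4621, -0.0227, 0.0231]
tool_rot: [-0.482, 0.481, -0.518, 0.519]
contact_force: [0.5, -0.1, -2.4]
gripper_width: 0.6
t 7.05 p [ 0.4621 -0.0227  0.0231] jawyaw -4.26 down [ 0.002 -0.001 -1.   ] F [ 0.55 -0.12 -2.38] T [ 0.14 -0.01 -0.03] w 0.6 q [-0.21 -0.11  2.14 -0.    1.1  -0.14]
```

```bash
python3 -m jog '{"offset":[[0,0,-0.1],[0,0,-0.06],[0,0,0],[0,0,0]],"angular":[[0,0,0],[0,0,0],[0,0,0],[0,0,0]],"jaw":[40,40,40,40]}'
for i in 1 ; do python3 -m jog '{"offset":[[0,0,-0.03],[0,0,0],[0,0,0]],"angular":[[0,0,0],[0,0,0],[0,0,0]],"jaw":[40,40,40]}'; done
python3 -c "from h import *;rep()"
```

```text
time: 7.45
tool_pos: [0.4608, -0.0226, 0.0136]
tool_rot: [0.481, -0.481, 0.518, -0.518]
contact_force: [-0.4, -0.8, -2.7]
gripper_width: 0.598
time: 7.75
tool_pos: [0.4609, -0.0226, 0.0123]
tool_rot: [0.481, -0.481, 0.518, -0.518]
contact_force: [-0.8, 0.9, -2.2]
gripper_width: 0.601
t 7.75 p [ 0.4609 -0.0226  0.0123] jawyaw -4.28 down [-0.  0. -1.] F [-0.75  0.89 -2.23] T [ 0.11  0.02 -0.01] w 0.601 q [-0.21 -0.09  2.15  0.    1.08 -0.14]
```

```bash
python3 -m jog '{"offset":[[0,0,-0.02],[0,0,0],[0,0,0]],"angular":[[0,0,0],[0,0,0],[0,0,0]],"jaw":[40,40,40]}'
python3 -m jog '{"offset":[[0,0,-0.02],[0,0,0],[0,0,0]],"angular":[[0,0,0],[0,0,0],[0,0,0]],"jaw":[40,40,40]}'
python3 -c "
from h import *
rep();a=manip.grab_frame('side');cv2.imwrite('pics/s3.png',cv2.resize(a[110:300,230:370],None,fx=4,fy=3.1,interpolation=cv2.INTER_CUBIC))"
```

```text
time: 8.05
tool_pos: [0.461, -0.0226, 0.0114]
tool_rot: [-0.481, 0.481, -0.518, 0.518]
contact_force: [-0.2, 0.4, -1.4]
gripper_width: 0.603
time: 8.35
tool_pos: [0.4613, -0.0227, 0.0111]
tool_rot: [-0.481, 0.481, -0.518, 0.518]
contact_force: [-4.1, 0.4, 5.6]
gripper_width: 0.596
t 8.35 p [ 0.4613 -0.0227  0.0111] jawyaw -4.28 down [ 0. -0. -1.] F [-4.07  0.36  5.64] T [ 0.05  0.53 -0.08] w 0.596 q [-0.21 -0.09  2.15 -0.    1.08 -0.14]
```

View pics/s3.png

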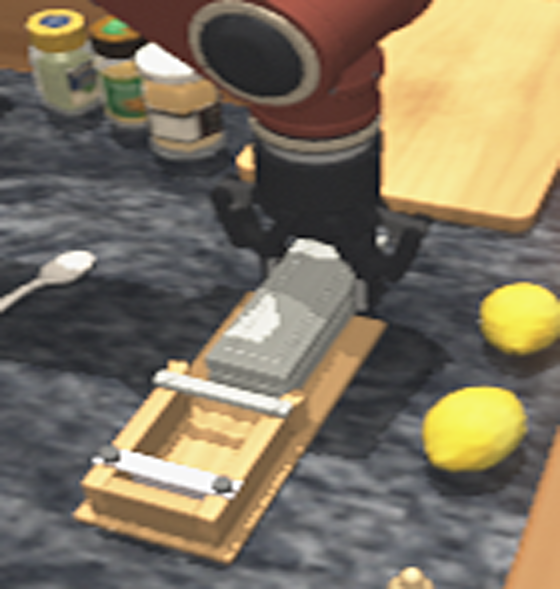

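```bash
python3 -m jog '{"offset":[[0,0,0],[0,0,0],[0,0,0],[0,0,0.1],[0,0,0.3],[0,0,0.5],[0,0.4,0.5],[0.05,0.5,0],[0.05,0.4,0],[0,0,0],[0,0,0]],"angular":[[0,0,0],[0,0,0],[0,0,0],[0,0,0],[0,0,0],[0,0,0],[0,0,0],[0,0,0],[0,0,0],[0,0,0],[0,0,0]],"jaw":[70,75,75,75,75,75,75,20,20,20,20]}'
python3 -c "
from h import *
import pickle
rep();c=cam('wrist');im=manip.grab_frame('wrist');cv2.imwrite('pics/w4.png',im);pickle.dump(c,open('w4.pkl','wb'))
a=manip.grab_frame('side');cv2.imwrite('pics/s4.png',cv2.resize(a[110:300,230:370],None,fx=4,fy=3.1,interpolation=cv2.INTER_CUBIC))
a=manip.grab_frame('top');cv2.imwrite('pics/t4.png',cv2.resize(a[145:250,300:450],None,fx=5,fy=5,interpolation=cv2.INTER_CUBIC))"
```

```text
time: 9.5
tool_pos: [0.4659, 0.0424, 0.0804]
tool_rot: [-0.481, 0.481, -0.518, 0.518]
contact_force: [-0.2, -0.1, -0.5]
gripper_width: 0.236
t 9.5 p [0.4659 0.0424 0.0804] jawyaw -4.22 down [-0. -0. -1.] F [-0.24 -0.14 -0.54] T [0.03 0.03 0.01] w 0.236 q [-0.07 -0.19  2.1  -0.    1.22  0.01]
```

View pics/w4.png

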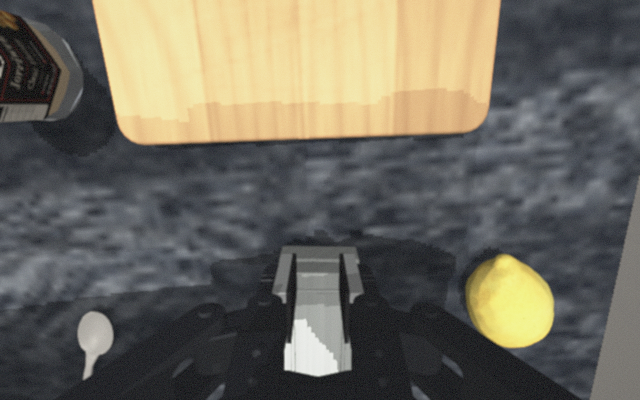

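View pics/s4.png

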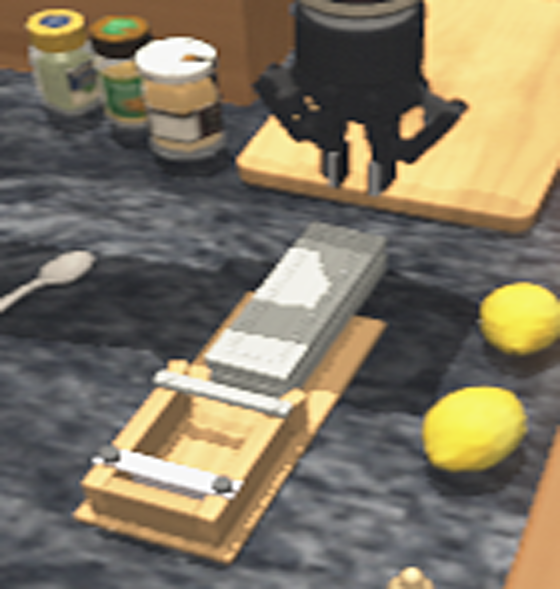

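View pics/t4.png

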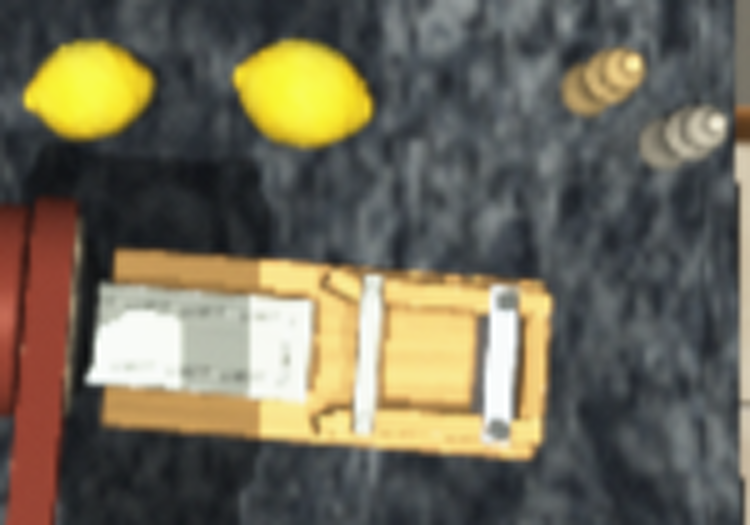

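```bash
cat >> h.py <<'E'
o=np.array([.450,-.1665]);a_=np.radians(-94.27);u=np.array([np.cos(a_),np.sin(a_)]);v=np.array([-u[1],u[0]])
def rk(P): d=np.array(P)[:2]-o; return np.array([d@u,d@v]).round(4)
def w(x,y): return (o+x*u+y*v).round(4)
E
python3 - <<'E'
from h import *
c=cam('top')
B=lambda p:((p[0]+.5)/5-.5+300,(p[1]+.5)/5-.5+145)
for z in(.044,.05):print([rk(ray(c,B(p),z)) for p in[(313,298),(305,403),(101,283),(88,384)]])
s=manip.state();print(rk(s['tool_pos']),w(-.213,-.001))
E
```

```text
[array([-0.0303,  0.0278]), array([-0.0305, -0.0273]), array([-0.1419,  0.027 ]), array([-0.1445, -0.0263])]
[array([-0.0309,  0.0276]), array([-0.0312, -0.0273]), array([-0.1419,  0.0267]), array([-0.1445, -0.0262])]
[-2.089e-01  2.000e-04] [0.4649 0.046 ]
```

```bash
python3 -m jog '{"offset":[[0,0.08,-0.2],[0,0,-0.4],[0,0,-0.4],[0,0,-0.2],[0,0,-0.12],[0,0,0],[0,0,0]],"angular":[[0,0,0],[0,0,0],[0,0,0],[0,0,0],[0,0,0],[0,0,0],[0,0,0]],"jaw":[20,20,20,20,20,20,20]}'
python3 -c "
from h import *
rep();print(rk(manip.state()['tool_pos']))"
```

```text
time: 10.35
tool_pos: [0.4665, 0.0464, 0.0149]
tool_rot: [-0.481, 0.481, -0.518, 0.519]
contact_force: [-1.2, -0.8, -0.2]
gripper_width: 0.235
t 10.35 p [0.4665 0.0464 0.0149] jawyaw -4.29 down [ 0.001 -0.    -1.   ] F [-1.16 -0.76 -0.17] T [0.03 0.01 0.03] w 0.235 q [-0.06 -0.08  2.13  0.    1.09  0.01]
[-0.2135  0.0006]
```

```bash
python3 -m jog '{"offset":[[-0.004,-0.06,0],[-0.004,-0.06,0],[-0.004,-0.06,0],[-0.004,-0.06,0]],"angular":[[0,0,0],[0,0,0],[0,0,0],[0,0,0]],"jaw":[20,20,20,20]}'
python3 -m jog '{"offset":[[-0.004,-0.04,0],[-0.004,-0.04,0]],"angular":[[0,0,0],[0,0,0]],"jaw":[20,20]}'
python3 -m jog '{"offset":[[-0.004,-0.04,0],[-0.004,-0.04,0]],"angular":[[0,0,0],[0,0,0]],"jaw":[20,20]}'
python3 -m jog '{"offset":[[-0.004,-0.04,0],[-0.004,-0.04,0]],"angular":[[0,0,0],[0,0,0]],"jaw":[20,20]}'
python3 -c "
from h import *
rep();print(rk(manip.state()['tool_pos']))
a=manip.grab_frame('top');cv2.imwrite('pics/t5.png',cv2.resize(a[145:250,300:450],None,fx=5,fy=5,interpolation=cv2.INTER_CUBIC))"
```

```text
time: 10.75
tool_pos: [0.4653, 0.0342, 0.0146]
tool_rot: [-0.481, 0.481, -0.518, 0.518]
contact_force: [0.3, 2.5, -0.3]
gripper_width: 0.235
time: 10.95
tool_pos: [0.4649, 0.0304, 0.0146]
tool_rot: [0.481, -0.481, 0.518, -0.518]
contact_force: [0.0, 1.8, 1.3]
gripper_width: 0.232
time: 11.15
tool_pos: [0.4646, 0.0264, 0.0145]
tool_rot: [-0.481, 0.481, -0.518, 0.518]
contact_force: [-0.1, 1.8, 0.8]
gripper_width: 0.236
time: 11.35
tool_pos: [0.464, 0.0223, 0.0143]
tool_rot: [-0.481, 0.481, -0.518, 0.518]
contact_force: [1.0, 1.2, 0.9]
gripper_width: 0.232
t 11.35 p [0.464  0.0223 0.0143] jawyaw -4.28 down [ 0.  0. -1.] F [0.96 1.2  0.87] T [ 0.23 -0.06 -0.02] w 0.232 q [-0.11 -0.09  2.14  0.    1.09 -0.04]
[-1.893e-01 -1.000e-04]
```

View pics/t5.png

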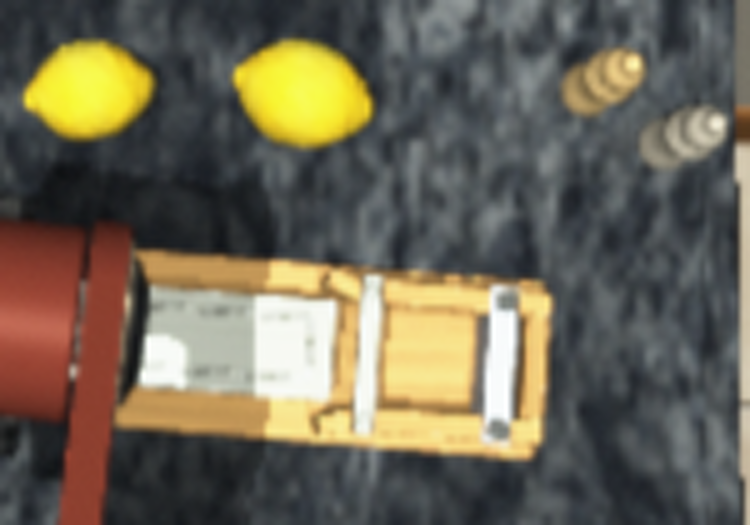

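The tin is sliding straight at about 2 N. Its front edge is now at column 337, roughly 13 mm short of the bar. I'll use small steps from here.

```bash
python3 -m jog '{"offset":[[-0.003,-0.04,0],[-0.003,-0.04,0],[-0.003,-0.04,0]],"angular":[[0,0,0],[0,0,0],[0,0,0]],"jaw":[20,20,20]}'
python3 -m jog '{"offset":[[-0.0015,-0.02,0],[-0.0015,-0.02,0]],"angular":[[0,0,0],[0,0,0]],"jaw":[20,20]}'
python3 -m jog '{"offset":[[-0.0015,-0.02,0],[-0.0015,-0.02,0]],"angular":[[0,0,0],[0,0,0]],"jaw":[20,20]}'
python3 -m jog '{"offset":[[-0.0015,-0.02,0],[-0.0015,-0.02,0]],"angular":[[0,0,0],[0,0,0]],"jaw":[20,20]}'
python3 -c "
from h import *
rep();print(rk(manip.state()['tool_pos']))"
```

```text
time: 11.7
tool_pos: [0.4635, 0.0163, 0.0143]
tool_rot: [0.481, -0.481, 0.518, -0.518]
contact_force: [0.2, 0.9, 0.7]
gripper_width: 0.235
time: 11.9
tool_pos: [0.4633, 0.0143, 0.0143]
tool_rot: [0.481, -0.481, 0.518, -0.518]
contact_force: [0.6, 2.1, 0.9]
gripper_width: 0.233
time: 12.1
tool_pos: [0.4632, 0.0124, 0.0143]
tool_rot: [0.481, -0.481, 0.518, -0.518]
contact_force: [0.3, 2.2, 1.4]
gripper_width: 0.232
time: 12.3
tool_pos: [0.463, 0.0104, 0.0143]
tool_rot: [0.481, -0.481, 0.518, -0.518]
contact_force: [0.6, 2.0, 0.8]
gripper_width: 0.234
t 12.3 p [0.463  0.0104 0.0143] jawyaw -4.28 down [-0. -0. -1.] F [0.64 2.02 0.79] T [ 0.29 -0.04 -0.07] w 0.234 q [-0.14 -0.09  2.14 -0.    1.09 -0.06]
[-0.1773 -0.0002]
```

```bash
for i in 1; do python3 -m jog '{"offset":[[-0.0015,-0.02,0],[-0.0015,-0.02,0]],"angular":[[0,0,0],[0,0,0]],"jaw":[20,20]}'; done
python3 -m jog '{"offset":[[-0.0015,-0.02,0],[0,0,0]],"angular":[[0,0,0],[0,0,0]],"jaw":[20,20]}'
python3 -c "
from h import *
rep();print(rk(manip.state()['tool_pos']))
a=manip.grab_frame('top');cv2.imwrite('pics/t6.png',cv2.resize(a[145:250,300:450],None,fx=5,fy=5,interpolation=cv2.INTER_CUBIC))"
```

```text
time: 12.5
tool_pos: [0.4629, 0.0089, 0.0143]
tool_rot: [0.481, -0.48, 0.519, -0.518]
contact_force: [0.4, 6.0, 1.1]
gripper_width: 0.233
time: 12.7
tool_pos: [0.4629, 0.0082, 0.0143]
tool_rot: [0.481, -0.48, 0.519, -0.518]
contact_force: [0.7, 6.4, 1.5]
gripper_width: 0.233
t 12.7 p [0.4629 0.0082 0.0143] jawyaw -4.3 down [ 0.     0.002 -1.   ] F [0.7  6.36 1.48] T [ 0.91 -0.11  0.05] w 0.233 q [-0.14 -0.09  2.15  0.    1.09 -0.07]
[-0.1752 -0.0002]
```

View pics/t6.png

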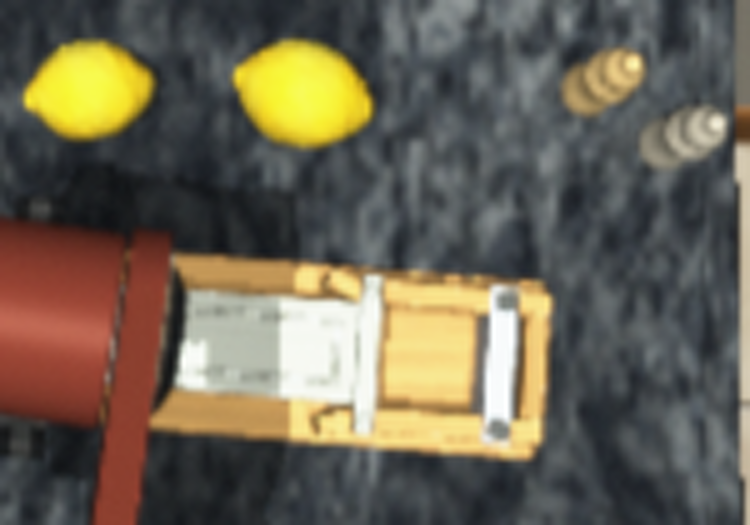

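```bash
python3 -m jog '{"offset":[[-0.001,-0.016,0],[0,0,0],[0,0,0]],"angular":[[0,0,0],[0,0,0],[0,0,0]],"jaw":[20,20,20]}'
python3 -c "
from h import *
rep();print(rk(manip.state()['tool_pos']))
a=np.mean([manip.grab_frame('side') for i in range(4)],0).astype('uint8');cv2.imwrite('pics/s7f.png',a);cv2.imwrite('pics/s7.png',cv2.resize(a[185:295,245:335],None,fx=6,fy=5.4,interpolation=cv2.INTER_CUBIC))"
```

```text
time: 13.05
tool_pos: [0.4628, 0.0076, 0.0143]
tool_rot: [0.481, -0.48, 0.519, -0.518]
contact_force: [0.4, 7.2, 1.3]
gripper_width: 0.237
t 13.05 p [0.4628 0.0076 0.0143] jawyaw -4.3 down [ 0.     0.002 -1.   ] F [0.41 7.17 1.27] T [ 1.05 -0.09  0.05] w 0.237 q [-0.15 -0.09  2.15  0.    1.09 -0.07]
[-0.1746 -0.0002]
```

View pics/s7.png

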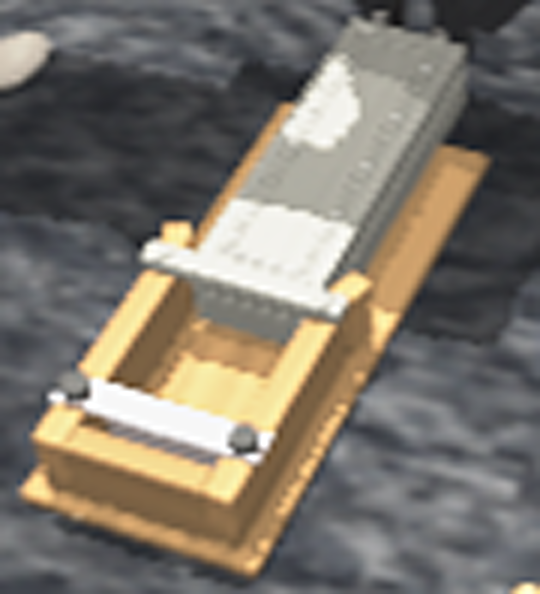

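```bash
python3 -m jog '{"offset":[[-0.001,-0.02,0],[0,0,0],[0,0,0]],"angular":[[0,0,0],[0,0,0],[0,0,0]],"jaw":[20,20,20]}'
python3 -c "
from h import *
rep();print(rk(manip.state()['tool_pos']))
a=np.mean([manip.grab_frame('top') for i in range(4)],0).astype('uint8');cv2.imwrite('pics/t8f.png',a);cv2.imwrite('pics/t8.png',cv2.resize(a[190:245,340:420],None,fx=9,fy=9,interpolation=cv2.INTER_CUBIC))"
```

```text
time: 13.55
tool_pos: [0.4628, 0.0067, 0.0144]
tool_rot: [0.482, -0.48, 0.519, -0.518]
contact_force: [-0.1, 8.7, 2.1]
gripper_width: 0.232
t 13.55 p [0.4628 0.0067 0.0144] jawyaw -4.31 down [ 0.     0.003 -1.   ] F [-0.08  8.73  2.08] T [ 1.13 -0.11 -0.01] w 0.232 q [-0.15 -0.09  2.15  0.    1.09 -0.07]
[-0.1737 -0.0002]
```

View pics/t8.png

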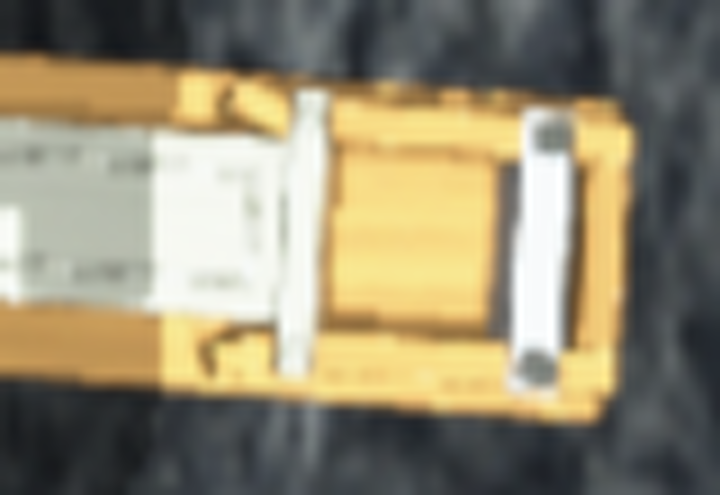

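```bash
python3 - <<'E'
import cv2,numpy as np
a=cv2.imread('pics/w2.png')[165:240,235:405];b=cv2.imread('pics/w4.png')[235:300,260:375]
a=cv2.resize(a,(680,300),interpolation=cv2.INTER_CUBIC);b=cv2.resize(b,(460,260),interpolation=cv2.INTER_CUBIC)
o=np.zeros((560,680,3),'uint8');o[:300]=a;o[300:,:460]=b;cv2.imwrite('pics/z.png',o)
E
```

```text
(no output)
```

View pics/z.png

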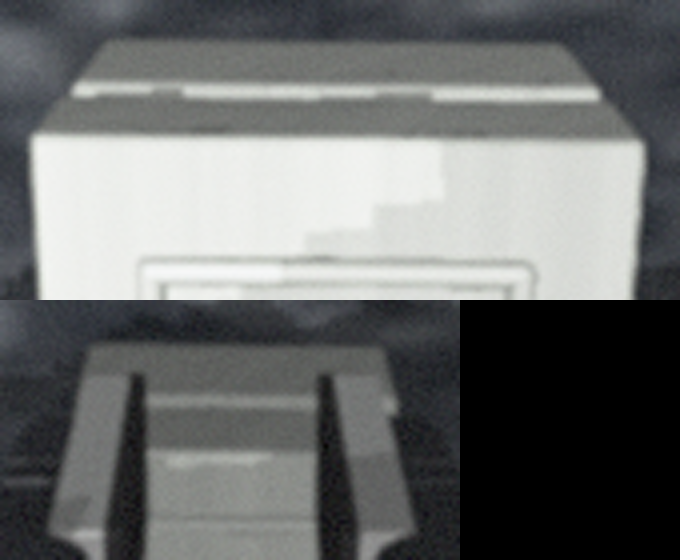

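```bash
python3 - <<'E'
from h import *
import pickle
c=pickle.load(open('w2.pkl','rb'));K,R,C=c
n=np.array([u[0],u[1],0])
def hit(r,col,X):
    d=R@np.linalg.inv(K)@np.array([col,r,1.]);t=(X-(C[:2]-o)@u)/(d[:2]@u);return C+t*d
rr=lambda r:165+(r+.5)/4-.5
for X in np.arange(-.212,-.196,.002):
    z=[hit(rr(r),318,X)[2] for r in(42,82,97,135)]
    wd=np.linalg.norm(hit(rr(135),235+32/4,X)-hit(rr(135),235+643/4,X)),np.linalg.norm(hit(rr(42),235+107/4,X)-hit(rr(42),235+562/4,X))
    print(round(X,4),'body',round((z[1]-z[0])*1e3,1),'gap',round((z[2]-z[1])*1e3,1),'lid',round((z[3]-z[2])*1e3,1),'tot',round((z[3]-z[0])*1e3,1),'w',np.round(wd,4))
E
```

```text
-0.212 body 14.9 gap 4.7 lid 10.2 tot 29.9 w [0.0403 0.0398]
-0.21 body 16.2 gap 5.1 lid 11.1 tot 32.4 w [0.0437 0.0432]
-0.208 body 17.4 gap 5.5 lid 11.9 tot 34.9 w [0.0471 0.0465]
-0.206 body 18.7 gap 5.9 lid 12.8 tot 37.4 w [0.0505 0.0499]
-0.204 body 20.0 gap 6.3 lid 13.7 tot 39.9 w [0.0539 0.0532]
-0.202 body 21.2 gap 6.7 lid 14.5 tot 42.4 w [0.0573 0.0566]
-0.2 body 22.5 gap 7.1 lid 15.4 tot 44.9 w [0.0607 0.0599]
-0.198 body 23.7 gap 7.5 lid 16.2 tot 47.4 w [0.064  0.0633]
```

Evidence that the lid catches:
- **Force:** it rose from 2 N to 8.7 N at exactly the point where the tin's front reaches the bar. There was no sideways force and no yaw torque.
- **Picture:** the rear-end view shows an open gap of about 6 mm between body and lid, well over the 3.5 mm limit.

I won't force it. I'll back off and put the tin back on the board.

```bash
python3 -m jog '{"offset":[[0,0.1,0],[0,0.12,0],[0,0,0.2],[0,0,0.4],[0,0,0.5],[0,0,0.4],[-0.02,-0.3,0],[-0.02,-0.5,0],[-0.02,-0.4,0],[-0.02,-0.05,0],[0,0,0],[0,0,0]],"angular":[[0,0,0],[0,0,0],[0,0,0],[0,0,0],[0,0,0],[0,0,0],[0,0,0],[0,0,0],[0,0,0],[0,0,0],[0,0,0],[0,0,0]],"jaw":[20,20,20,20,20,50,85,85,85,85,85,85]}'
python3 -c "
from h import *
rep();print(rk(manip.state()['tool_pos']))
import pickle
c=cam('wrist');pickle.dump(c,open('w9.pkl','wb'));im=manip.grab_frame('wrist');cv2.imwrite('pics/w9.png',im)"
```

```text
time: 14.95
tool_pos: [0.4587, -0.0455, 0.0894]
tool_rot: [0.481, -0.481, 0.518, -0.518]
contact_force: [0.2, -0.7, -0.4]
gripper_width: 0.995
t 14.95 p [ 0.4587 -0.0455  0.0894] jawyaw -4.26 down [ 0.  0. -1.] F [ 0.21 -0.67 -0.39] T [ 0.04 -0.01 -0.03] w 0.995 q [-0.26 -0.22  2.11  0.    1.25 -0.19]
[-0.1214 -0.0004]
```

View pics/w9.png

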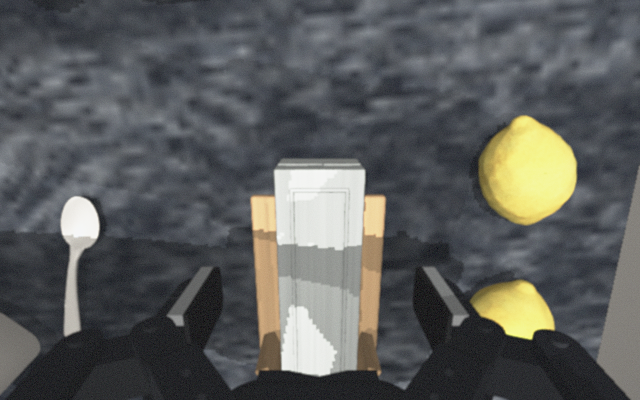

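The wrist view shows the tin straight and centred between the open fingers at column 319, with its rear end at row 162. I'll regrip it here.

```bash
python3 -m jog '{"offset":[[0,0,-0.3],[0,0,-0.4],[0,0,-0.4],[0,0,-0.26],[0,0,-0.15],[0,0,-0.05],[0,0,0],[0,0,0]],"angular":[[0,0,0],[0,0,0],[0,0,0],[0,0,0],[0,0,0],[0,0,0],[0,0,0],[0,0,0]],"jaw":[85,85,85,85,85,85,85,85]}'
python3 -m jog '{"offset":[[0,0,0],[0,0,0],[0,0,0],[0,0,0],[0,0,0],[0,0,0],[0,0,0],[0,0,0],[0,0,0]],"angular":[[0,0,0],[0,0,0],[0,0,0],[0,0,0],[0,0,0],[0,0,0],[0,0,0],[0,0,0],[0,0,0]],"jaw":[70,60,50,40,40,40,40,40,40]}'
python3 -c "from h import *;rep()"
```

```text
time: 15.8
tool_pos: [0.4595, -0.046, 0.0122]
tool_rot: [-0.481, 0.481, -0.518, 0.519]
contact_force: [-0.0, 0.3, -0.0]
gripper_width: 0.997
time: 16.7
tool_pos: [0.4593, -0.046, 0.012]
tool_rot: [-0.481, 0.481, -0.518, 0.519]
contact_force: [-1.2, 0.1, 4.9]
gripper_width: 0.603
t 16.7 p [ 0.4593 -0.046   0.012 ] jawyaw -4.29 down [ 0.001 -0.    -1.   ] F [-1.16  0.12  4.95] T [-0.02  0.1  -0.05] w 0.603 q [-0.26 -0.09  2.15  0.    1.08 -0.19]
```

```bash
python3 -m jog '{"offset":[[0.01,0.1,0],[0.02,0.3,0],[0.02,0.3,0],[0.01,0.1,0],[0,0,0.3],[0,0,0.5],[0,0,0.5],[0,0,0.5],[0,0,0.2],[0.04,0.4,0],[0.04,0.7,0],[0.04,0.8,0]],"angular":[[0,0,0],[0,0,0],[0,0,0],[0,0,0],[0,0,0],[0,0,0],[0,0,0],[0,0,0],[0,0,0],[0,0,0],[0,0,0],[0,0,0]],"jaw":[40,40,40,40,40,40,40,40,40,40,40,40]}'
python3 -m jog '{"offset":[[0.04,0.8,0],[0.04,0.8,0],[0.03,0.7,0],[0,0.5,0],[0,0.24,0],[0,0,0],[0,0,-0.4],[0,0,-0.5],[0,0,-0.4],[0,0,-0.2],[0,0,0],[0,0,0]],"angular":[[0,0,0],[0,0,0],[0,0,0],[0,0,0],[0,0,0],[0,0,0],[0,0,0],[0,0,0],[0,0,0],[0,0,0],[0,0,0],[0,0,0]],"jaw":[40,40,40,40,40,40,40,40,40,40,40,40]}'
python3 -c "from h import *;rep()
a=manip.grab_frame('side');cv2.imwrite('pics/s10.png',a)"
```

```text
time: 17.9
tool_pos: [0.4667, 0.0895, 0.1096]
tool_rot: [0.48, -0.481, 0.52, -0.518]
contact_force: [1.0, 0.5, -3.6]
gripper_width: 0.602
time: 19.1
tool_pos: [0.4737, 0.2407, 0.0368]
tool_rot: [-0.481, 0.481, -0.518, 0.519]
contact_force: [0.6, -0.7, -2.7]
gripper_width: 0.6
t 19.1 p [0.4737 0.2407 0.0368] jawyaw -4.32 down [ 0.001  0.    -1.   ] F [ 0.62 -0.7  -2.67] T [ 0.17 -0.03 -0.01] w 0.6 q [ 0.33  0.04  1.98 -0.    1.13  0.41]
```

View pics/s10.png

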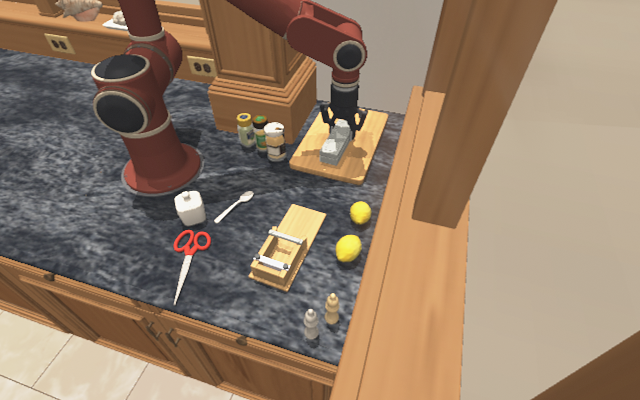

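The tin is over the board at about (337,145) and the mills are untouched. I'll lower it gently to contact at TCP z of about 0.026.

```bash
python3 -m jog '{"offset":[[0,0,-0.1],[0,0,-0.06],[0,0,-0.02],[0,0,0],[0,0,0]],"angular":[[0,0,0],[0,0,0],[0,0,0],[0,0,0],[0,0,0]],"jaw":[40,40,40,40,40]}'
python3 -m jog '{"offset":[[0,0,-0.03],[0,0,0],[0,0,0]],"angular":[[0,0,0],[0,0,0],[0,0,0]],"jaw":[40,40,40]}'
```

```text
time: 19.65
tool_pos: [0.4732, 0.2412, 0.0274]
tool_rot: [-0.481, 0.481, -0.518, 0.518]
contact_force: [-0.5, 0.4, -2.0]
gripper_width: 0.601
time: 19.95
tool_pos: [0.4735, 0.2412, 0.026]
tool_rot: [-0.481, 0.481, -0.518, 0.518]
contact_force: [0.2, 0.5, -2.2]
gripper_width: 0.597
```

```bash
python3 -m jog '{"offset":[[0,0,-0.02],[0,0,0],[0,0,0]],"angular":[[0,0,0],[0,0,0],[0,0,0]],"jaw":[40,40,40]}'
```

```text
time: 20.25
tool_pos: [0.4735, 0.2412, 0.0258]
tool_rot: [-0.481, 0.481, -0.518, 0.518]
contact_force: [-3.1, -1.3, 5.5]
gripper_width: 0.605
```

Contact. I'll release, rise and look.

```bash
python3 -m jog '{"offset":[[0,0,0],[0,0,0],[0,0,0],[0,0,0],[0,0,0.1],[0,0,0.4],[0,0,0.7],[0,0,0.8],[0,0,0.8],[0,0,0.6],[0,0,0],[0,0,0]],"angular":[[0,0,0],[0,0,0],[0,0,0],[0,0,0],[0,0,0],[0,0,0],[0,0,0],[0,0,0],[0,0,0],[0,0,0],[0,0,0],[0,0,0]],"jaw":[65,80,80,80,80,80,80,80,80,80,80,80]}'
python3 -c "
from h import *
rep()
for n in('top','side','wrist'):cv2.imwrite(f'pics/{n}11.png',manip.grab_frame(n))
a=cv2.imread('pics/side11.png');b=cv2.resize(a[90:200,280:400],None,fx=4,fy=4,interpolation=cv2.INTER_CUBIC);cv2.imwrite('pics/s11z.png',b)"
```

```text
time: 21.45
tool_pos: [0.4736, 0.2412, 0.1958]
tool_rot: [-0.482, 0.48, -0.518, 0.519]
contact_force: [-0.2, -0.0, -0.3]
gripper_width: 0.936
t 21.45 p [0.4736 0.2412 0.1958] jawyaw -4.28 down [ 0.002  0.001 -1.   ] F [-0.16 -0.04 -0.28] T [ 0.07 -0.05  0.05] w 0.936 q [ 0.33 -0.15  1.87 -0.    1.42  0.41]
```

View pics/wrist11.png

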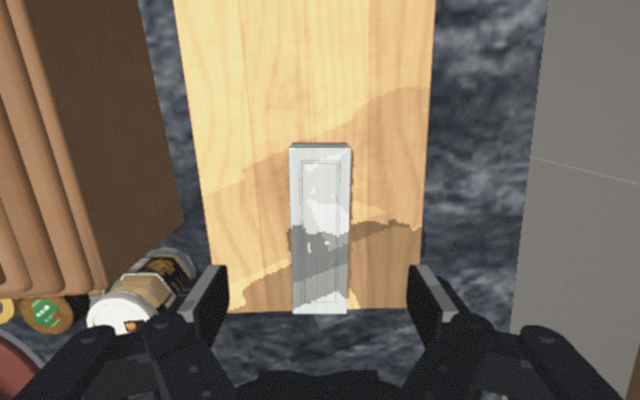

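View pics/s11z.png

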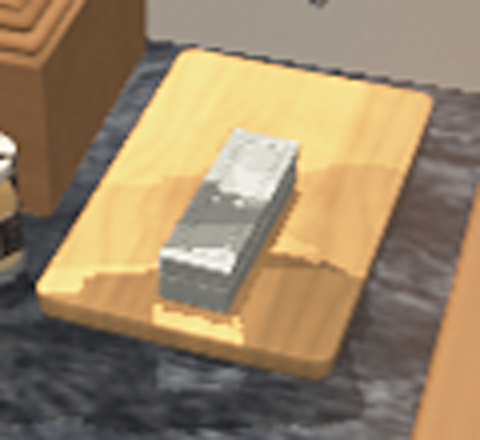

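View pics/top11.png

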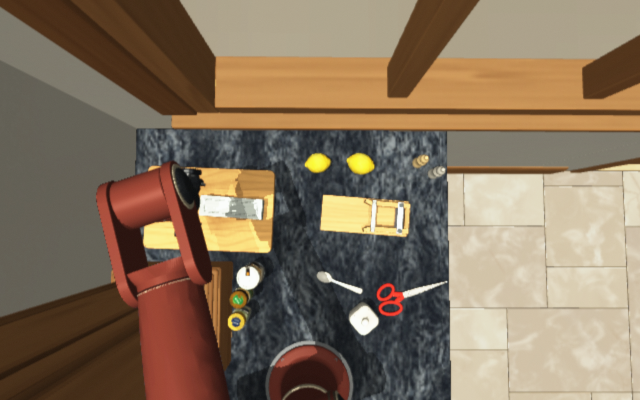

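The tin lies flat and fully on the board, with its front end about 25 mm inside the edge. The mills are still at (421,160) and (437,172), and the gripper is clear. I'm handing the job in.

```bash
python3 -c "
from plant import manip
print(manip.job_done())"
```

```text
the job is handed in; nothing more can be done
None
```

The tin's lid caught on the bar, so I did not force it. The tin is back on the cutting board, lying flat for repacking, and the job was handed in at about 21.6 s.

**What I did:** I took the tin off the board, laid it on the rack's base in line with the lane, released it, and pushed its rear end gently towards the bar. Sliding took about 2 N. At the bar the push rose to 8.7 N with almost no sideways force or turning, so I stopped, regripped the tin and carried it back.

**Last checks:**
- **Tin:** the final pictures show it flat and fully on the board.
- **Mills:** both are at the same image positions as at the start.
- **Gripper:** it is open, about 17 cm above where it let go, with no contact force.

**Where the evidence disagreed:** the picture of the tin's rear end showed a lid gap of about 6 mm, but height estimates scaled from the tin's known length and width gave only 38.6 to 40 mm, close to the 39.5 mm limit. While pushing, the tool also crept on about 3 mm as the force rose, which I took as give in the arm and fingers. I relied on the stop coming exactly at the bar and on the visible gap.

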